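Fit out the plating tank: anode in its guide, work rack on the bar

TASK

Fit out the empty plating tank: first lift the loose anode plate out of the grooved block and slide it down the vacant pair of guides on the robot's side of the tank until it is fully home; only then, so that the plate cannot knock the work, hang the double-sided rack astride the copper bar between the two brass collars. Lower both all the way rather than dropping them, and leave the beaker, the pliers and the charcoal block where they are.

Things in the scene. Friction and masses are not known exactly. Their poses are not given: they have to be found in the camera images.
- tank: White open plastic tank, fixed. Rim 208 (x) x 166 (y) mm, 105 mm high; inside 180 x 126 mm. Origin: centre of underside, on the table; x across the plates, y along the copper bar that crosses over the middle. Two pairs of grey guides stand on the end walls (y): the far pair, x = +75 mm, holds a fixed anode with a black grip (top at 162 mm); the pair on the robot's side, x = -75 mm, is vacant.
- guide_foot (a point): Where the middle of the loose anode's lower edge belongs: tank x = -75 mm, y = 0, 12 mm above the table, on the rests at the foot of the vacant guides. Their slots are 8 mm wide in x and the end walls 126 mm apart in y; the mouths flare from 8 mm at 84 mm height to about 20 mm at 98 mm height. Axes as the tank's.
- bar_mid (a point): Middle of the copper bar, on its axis, 115 mm above the table; bar top 5 mm higher. Two brass collars, 19 mm diameter, 8 mm wide, sit on the bar at y = +32 and -32 mm (inner faces 56 mm apart). Axes as the tank's: y along the bar.
- plate_block: Black grooved block, fixed, 162 (x) x 46 (y) x 33 mm high, origin at the centre of its underside; two grooves run along its x, 13 mm deep. The loose anode stands on edge in the groove at y = +7.75 mm, its lower edge 20 mm above the table.
- anode: Loose anode: flat steel plate 5 mm thick (x), 118 mm wide (y), 95 mm high, lower corners rounded 10 mm; a tab up from the middle of its top edge carries a black grip 10 mm thick (x), 44 mm wide (y), 110 to 150 mm above the lower edge. 0.35 kg. Origin: middle of the lower edge; z up the plate. Symmetric front to back.
- anode_foot (a point): Middle of the loose anode's lower edge (same as its body origin); axes as the anode's.
- rack: Steel work rack, 0.25 kg, standing like a small trestle: a 36 mm wide (y) inverted-U strap whose legs flare to two wire frames 103 mm wide (y), 60 mm apart over all (x) with the rings on them. Origin: centre of underside. Throat of the strap 15 mm wide (x), inner top at 80 mm, open downward. On top a black grip 12 mm thick (x), 44 mm wide (y), from 84 to 128 mm height. Symmetric front to back.
- saddle_top (a point): Centre of the inner top of the rack's throat, 80 mm above its underside: what rests on top of the bar. Axes as the rack's.
- beaker_by: Grey stained beaker, 90 mm diameter, 94 mm high, origin at the centre of its underside. Bystander.
- pliers_by: Flat-nose pliers with red grips, lying flat, 135 mm long (y), 48 mm wide, 12 mm high, origin under the middle. Bystander.
- block_by: Black charcoal block, 52 x 77 x 26 mm, origin at the centre of its underside. Bystander.

How it is judged:
On the way, in this order (a step that is already met when the one before it is completed fails the run):
1. the loose anode is fully home in the vacant guides (horizontal distance between anode_foot and guide_foot below 0.007 m and z of anode_foot in the frame of guide_foot below 0.005 m and angle between anode's own z axis and vertical below 0.08 rad), for 0.2 s.
2. the rack hangs astride the bar between the collars (x of saddle_top in the frame of bar_mid between -0.008 and 0.008 m and y of saddle_top in the frame of bar_mid between -0.014 and 0.014 m and z of saddle_top in the frame of bar_mid below 0.009 m), for 0.2 s.
At the end, for the whole second after the job is handed in: Anode upright in the vacant guides, its foot within 5 mm of the rests in height and 7 mm horizontally, tilt under 0.08 rad. Rack astride the copper bar, throat top 0 to 9 mm above the bar axis, within 8 mm across and 14 mm along from its middle, tilt under 0.2, yaw under 0.25 rad. Both at rest (all of step 1 and all of step 2 and z of anode_foot in the frame of guide_foot above -0.005 m and angle between the x axis of anode and the x axis of tank, either way round below 0.1 rad and linear speed of each of anode, rack below 0.03 m/s and z of saddle_top in the frame of bar_mid above 0 m and angle between rack's own z axis and vertical below 0.2 rad and angle between the y axis of rack and the y axis of tank, either way round below 0.25 rad and angular speed of rack below 0.4 rad/s); the robot touches nothing.
It fails at once if the anode is dropped into its guides (faster than 0.5 m/s while within 80 mm of home) (distance between anode_foot and guide_foot below 0.08 m and linear speed of anode above 0.5 m/s).
It fails at once if the rack is dropped onto the bar (faster than 0.5 m/s within 50 mm of it) (distance between saddle_top and bar_mid below 0.05 m and linear speed of rack above 0.5 m/s).
It fails at once if the beaker is moved more than 30 mm (distance of beaker_by from where it was at the start of the episode above 0.03 m).
It fails at once if the pliers are moved more than 30 mm (distance of pliers_by from where it was at the start of the episode above 0.03 m).
It fails at once if the charcoal block is moved more than 30 mm (distance of block_by from where it was at the start of the episode above 0.03 m).
It also fails if it takes over 64 s, if anything falls off the work surface, if the arm or the gripper's body presses on something with over 40 N, if the wrist force passes 120 N, or if a joint passes its speed limit or range.

ROBOT

A 6-joint arm with a two-finger parallel gripper is mounted at the origin on a cart in front of the work surface, level with it; the furniture and walls round the work are solid. World frame = base frame: x ahead of the robot, y to its left, z up, the work surface at z = 0. Lengths are in m, angles in rad, forces in N, time in s.
With the tool pointing down it reaches from about 0.35 to 0.725 m from the base axis. Payload 4.3 kg.
Tool frame: the origin (TCP) lies midway between the tips of the shut fingers; the grasp point (between the pads) lies 19 mm behind it; z points along the fingers, y is the line along which they close (so a half turn about z gives the same grasp; the last joint's range is limited). The gripper opens to 85 mm and grips with 20 to 120 N. Pads are 22 mm wide; open, the fingers measure 114 mm over their backs; the gripper's body (76 mm by 85 mm) begins 54 mm behind the grasp point. The pads swing forward as they close: fully open they stand 13 mm farther back than shut.
Start: joints at [-1.263, 0.377, 0.081, 1.274, 0, 1.46], TCP at [0.233, -0.526, 0.231] pointing down, gripper open.
Joint ranges: [-2.72, 2.72], [-0.84, 1.66], [-1.02, 1.22], [-1.77, 2.12], [-1.37, 1.28], [-3.14, 3.14]. Speed limits (rad/s): [2.57, 2.57, 3.14, 3.14, 3.14, 3.14].

INTERFACE

Orientations are given as [roll, pitch, yaw] about the fixed x, y, z axes, in that order (R = Rz(yaw) Ry(pitch) Rx(roll)).
In Python, from rig import get_obs, grab_frame, finish_job gives the robot as it stands.
- The arm moves only by the tool move_arm, never from a script. Its argument "series" is one flat list of numbers, 7 for each row, row after row: the shift along the tool's x, y, z in mm, then the turn, a rotation vector about the tool's x, y, z in rad, then the closure, from 0 (fully open) to 1 (shut). A call has 1 to 10 rows; each row is the pose to reach, as a shift and turn from the pose commanded when the call began, along the tool's axes at that moment; what a row does not reach only later rows make up. A row lasts 1/12 s, in which the tool goes at most 41.7 mm and 7.16 degrees, less where a joint would pass 70% of its speed; a pose out of reach is approached as far as the arm can. A call with a gripper value outside its range is refused whole. The fingers move at their own pace and stop on an object; "grip_force" is the grip in N (left out, the last holds). Time passes only in rows, so rows that repeat a pose let the fingers close. It gives the time, the measured TCP pose, the force, the opening and the grip force at its end, in the units of the state.
- get_obs(): the state, without advancing time (a new reading comes with each control period).
- grab_frame(name): name is "side" or "top" or "wrist"; returns a dict with "frame" (420x560x3 uint8, blue, green, red), "depth" (420x560 float32, m along the optical axis (not along the pixel's ray), 0 where there is no reading), "mtx" (3x3 intrinsics, pixels), "eye" and "orientation" of the camera in the world. Camera axes: x right, y up, looking along -z (the intrinsics and any distortion apply to the point x, -y, -z); pixel columns grow to the right and rows downward; lengths in m; the calibration is good to about 2 mm. The wrist camera is an equidistant fisheye: a pixel r from the principal point sees the ray r / f radians off the axis. A picture is of the moment at which its call begins.
- finish_job(): hands the job in; it is judged then, once.
The state is a dict: "clock": time; "q": joint angles; "qvel": joint speeds; "joint_efforts": joint torques, N m; "tool_pos": TCP position; "eef_rot": TCP orientation; "force": force on the tool from outside, world axes, zero at the start; "wrist_torque": the same for the moment, N m; "opening": opening from 0.0 (shut) to 1.0 (fully open); "grasp_force": force on a finger pad.
Only numpy, scipy, OpenCV 4.12 (cv2) and the standard library are available. Lean on these libraries where they do the work, as an engineer would, in place of code of your own. Each camera call takes 0.05 s, during which the arm holds its last target. There are 200 camera calls.

## Working session

There is one attempt and no reset: what is moved stays moved. The work goes in short steps, Python scripts to look and compute and a tool call to move; the robot and the scene stay as the last step left them, time stands still between calls to the robot, and variables do not carry over. Pictures are saved under pics/ and viewed, at most 13 in all, crops included, and the job is handed in when it is done.

Besides the shell and the picture viewer there is one more tool, called after "Emit:" as a command line: name --argument value ..., lists and objects as JSON in quotes. move_arm: Moves the arm, as the interface text tells. Its arguments: {"type":"object","properties":{"series":{"type":"array","items":{"type":"number"}},"grip_force":{"type":"number"}},"required":["series"]}

```bash
ls; mkdir -p pics
python3 - <<'E'
from rig import *
import cv2, pickle
print(get_obs())
for n in ("side","top"):
    f=grab_frame(n); cv2.imwrite(f"pics/{n}0.png",f["frame"]); pickle.dump(f,open(f"{n}0.pkl","wb"))
    print(n,f["mtx"],f["eye"],f["orientation"],{k:v for k,v in f.items() if k not in("frame","depth","mtx","eye","orientation")})
E
```

```text
pics
{'clock': 0.0, 'q': array([-1.26328209e+00,  3.78079143e-01,  7.95922811e-02,  1.27439828e+00,
        2.71127659e-05,  1.46053414e+00]), 'qvel': array([-1.04480208e-03,  2.57791216e-04,  1.63604666e-03, -2.18904461e-03,
        1.01698061e-05, -1.07646685e-03]), 'joint_efforts': array([-1.55292699e-03, -4.63605845e+01,  2.69873732e+01,  2.10236345e-02,
        1.05816691e-04, -2.24352036e-06]), 'tool_pos': array([ 0.2331228 , -0.52488723,  0.23033868]), 'eef_rot': array([-3.13951951e+00, -2.56798453e-04,  4.17776127e-01]), 'force': array([ 0.5410685 , -0.74581147, -0.63894742]), 'wrist_torque': array([-0.0252306 , -0.0389727 , -0.03167939]), 'grasp_force': 0.0, 'opening': 0.9938705597612818}
side [[383.76040949   0.         279.9667304 ]
 [  0.         383.76040949 208.15669816]
 [  0.           0.           1.        ]] [0.48019221 0.82991466 0.65151053] [ 0.98743132 -0.0137964  -3.05194081] {}
top [[476.69953089   0.         280.67522951]
 [  0.         476.69953089 206.94203408]
 [  0.           0.           1.        ]] [ 0.37707646 -0.014516    1.20930111] [ 0.17284119 -0.01402782 -1.57778262] {}
```

View pics/top0.png

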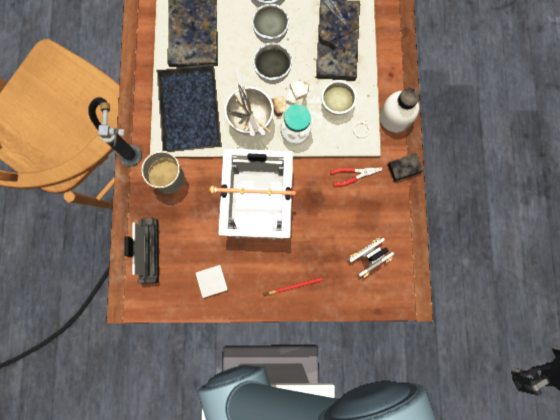

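View pics/side0.png

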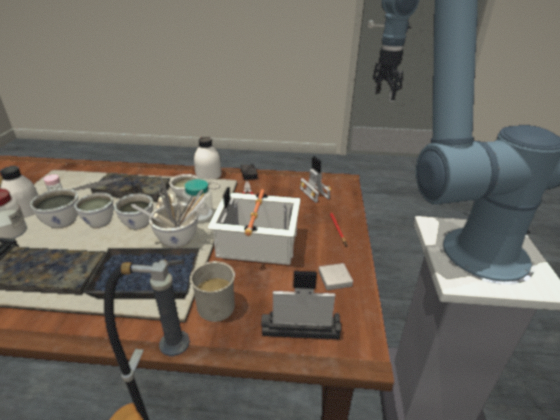

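The top view shows the tank at about (257,195), the anode in its block at (147,250) with its grip at (129,247), the rack at (372,258), the beaker at (162,172), the pliers at (355,177) and the charcoal block at (405,167). In the side view the anode's grip is at (305,282), the rack's grip at (316,165), and the bar runs from (264,193) to (248,230).

```bash
cat > h.py <<'E'
import numpy as np, cv2, pickle
from scipy.spatial.transform import Rotation as Ro
def cam(f): return Ro.from_euler('xyz',f["orientation"]).as_matrix(), np.array(f["eye"]), f["mtx"]
def ray(f,u,v):
    R,e,K=cam(f); return e, R@np.array([(u-K[0,2])/K[0,0],-(v-K[1,2])/K[1,1],-1.])
def pix(f,P):
    R,e,K=cam(f); p=(np.atleast_2d(P)-e)@R; return np.c_[K[0,2]-K[0,0]*p[:,0]/p[:,2],K[1,2]+K[1,1]*p[:,1]/p[:,2]]
def cloud(f):
    R,e,K=cam(f); v,u=np.mgrid[:420,:560]; d=f["depth"]
    return e+(np.dstack([(u-K[0,2])/K[0,0],-(v-K[1,2])/K[1,1],-np.ones_like(d)])*d[...,None])@R.T
def tri(f,a,g,b):
    (e1,d1),(e2,d2)=ray(f,*a),ray(g,*b); s=np.linalg.lstsq(np.c_[d1,-d2],e2-e1,rcond=None)[0]
    p,q=e1+s[0]*d1,e2+s[1]*d2; return (p+q)/2,np.linalg.norm(p-q)
L=lambda n: pickle.load(open(n+".pkl","rb"))
E
python3 - <<'E'
from h import *
t,s=L("top0"),L("side0")
def crop(f,x,y,w,h,k): return cv2.resize(f["frame"][y:y+h,x:x+w],None,fx=k,fy=k,interpolation=cv2.INTER_CUBIC)
def pad(a,b):
    h=max(a.shape[0],b.shape[0]); return np.hstack([cv2.copyMakeBorder(i,0,h-i.shape[0],0,4,0) for i in(a,b)])
cv2.imwrite("pics/c1.png",pad(crop(t,210,145,90,100,5),np.vstack([crop(t,340,230,65,55,5),crop(t,115,210,50,80,4)[:, :].copy() if 0 else cv2.copyMakeBorder(crop(t,115,210,60,80,4),0,0,0,85,0)])))
cv2.imwrite("pics/c2.png",np.vstack([crop(s,205,180,100,85,4)[:, :],]) if 0 else pad(crop(s,205,180,100,85,4),np.vstack([crop(s,255,262,95,80,4),cv2.copyMakeBorder(crop(s,295,150,45,55,4),0,0,0,200,0)])))
for n,f in(("top",t),("side",s)):
    c=cloud(f)
    for nm,(x,y,w,h),(a,b) in (("agrip",(115,225,35,40),(.13,.2)),("agripS",(285,265,40,45),(.12,.2)),("rgrip",(355,240,45,45),(.09,.15)),("rgripS",(305,150,30,45),(.09,.15)),("bar",(205,180,95,25),(.108,.13)),("rim",(210,145,90,100),(.098,.108))):
        if (n=="side")!=nm.endswith("S"): continue
        q=c[y:y+h,x:x+w].reshape(-1,3); q=q[(q[:,2]>a)&(q[:,2]<b)]
        if len(q)<3: print(n,nm,len(q)); continue
        box=cv2.minAreaRect(q[:,:2].astype(np.float32)*1000)
        print(n,nm,len(q),q.mean(0).round(4),q.min(0).round(4),q.max(0).round(4),box)
E
```

```text
top agrip 179 [0.4746 0.3045 0.1615] [0.4537 0.3003 0.1325] [0.4968 0.3132 0.1749] ((475.1876525878906, 306.0129699707031), (43.017574310302734, 11.22776985168457), 4.182060241699219)
top rgrip 125 [ 0.4565 -0.2512  0.1235] [ 0.4427 -0.2734  0.0908] [ 0.4722 -0.2342  0.133 ] ((457.22808837890625, -253.57655334472656), (12.123918533325195, 42.86580276489258), 32.192779541015625)
top bar 519 [0.6058 0.0351 0.1182] [ 0.5761 -0.0626  0.108 ] [0.6321 0.1339 0.1295] ((604.1016845703125, 35.656978607177734), (196.6163330078125, 55.47769546508789), 89.7774658203125)
top rim 1771 [0.6056 0.0278 0.1048] [ 0.5009 -0.0596  0.0981] [0.7125 0.115  0.108 ] ((606.9114379882812, 27.925491333007812), (166.20004272460938, 208.9266357421875), 87.45130920410156)
side agripS 492 [0.4756 0.3103 0.1495] [0.4536 0.3009 0.1203] [0.4976 0.3137 0.1706] ((475.55657958984375, 307.74029541015625), (43.900482177734375, 12.28359317779541), 2.765153408050537)
side rgripS 125 [ 0.4586 -0.2482  0.1108] [ 0.4433 -0.2714  0.0906] [ 0.4737 -0.2305  0.1279] ((458.9062805175781, -251.74609375), (12.780120849609375, 48.154964447021484), 34.40767288208008)
```

View pics/c1.png

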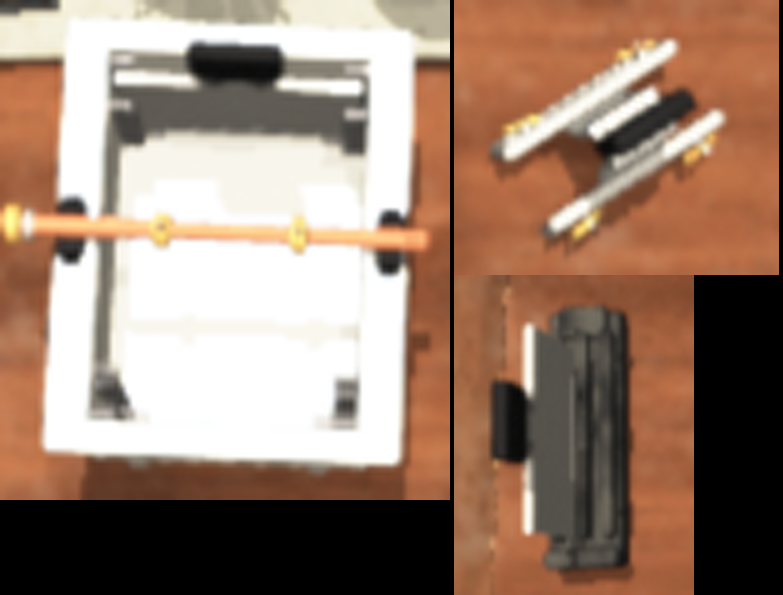

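View pics/c2.png

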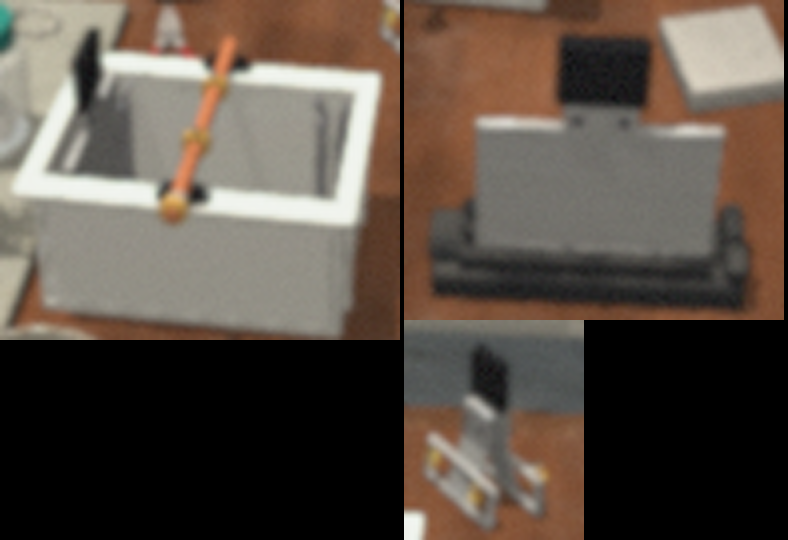

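The crops show the collars in the top view at (242.4,191) and (269.6,192), and in the side view at (254,215) and (259,201). The guides on the robot's side are vacant. The anode stands in the groove nearer the left edge, and the rack is turned about 30° in the image.

Run:
```python
from h import *
t,s=L("top0"),L("side0")
A,_a=tri(t,(242,190.6),s,(253.6,214.4)); B,_b=tri(t,(269.2,191.6),s,(258.9,200.4))
print("collars",A,_a,B,_b,"mid",(A+B)/2,"yaw",np.degrees(np.arctan2(-(A-B)[0],(A-B)[1])),np.linalg.norm(A-B))
ct,cs=cloud(t),cloud(s)
def sel(c,lo,hi): q=c.reshape(-1,3); return q[((q>lo)&(q<hi)).all(1)]
def plane(q,nm):
    for _ in range(4):
        m=q.mean(0); n=np.linalg.svd(q-m)[2][2]; r=(q-m)@n; q=q[abs(r)<max(2*r.std(),.0008)]
    print(nm,len(q),m.round(4),n.round(4),r.std().round(5),q.min(0).round(4),q.max(0).round(4))
plane(sel(cs,(.42,.27,.05),(.53,.33,.11)),"plate face side")
plane(sel(cs,(.455,.28,.135),(.495,.33,.165)),"grip face side")
g=sel(ct,(.44,.27,.168),(.51,.34,.19)); print("griptop",len(g),g.mean(0),cv2.minAreaRect((g[:,:2]*1e3).astype('f')),"z",np.percentile(g[:,2],[5,50,95]))
g=sel(ct,(.38,.26,.025),(.56,.36,.045)); print("block",len(g),g.min(0),g.max(0),cv2.minAreaRect((g[:,:2]*1e3).astype('f')))
g=sel(ct,(.42,-.3,.122),(.5,-.2,.14)); print("racktop",len(g),g.mean(0),cv2.minAreaRect((g[:,:2]*1e3).astype('f')),np.percentile(g[:,2],[5,50,95]))
# rim inner/outer
g=sel(ct,(.45,-.1,.101),(.75,.15,.108)); print("rim",cv2.minAreaRect((g[:,:2]*1e3).astype('f')))
# rack rim long frames: yaw
g=sel(ct,(.38,-.35,.03),(.54,-.16,.14)); print("rack",g.mean(0),cv2.minAreaRect((g[:,:2]*1e3).astype('f')))
for n,lo,hi in (("table t",(.38,-.1,-.02),(.45,.1,.02)),): print(n,np.median(sel(ct,lo,hi)[:,2]),np.median(sel(cs,lo,hi)[:,2]))
```

```text
collars [0.60695569 0.05891909 0.11790528] 0.0005435420663418022 [ 0.60323249 -0.0046158   0.11921396] 0.0010390508693152113 mid [0.60509409 0.02715164 0.11855962] yaw -3.353751429557559 0.06365734264265654
plate face side 1085 [0.4749 0.3088 0.0809] [-0.0439  0.999  -0.0017] 0.00071 [0.42   0.3053 0.05  ] [0.5289 0.3126 0.11  ]
grip face side 240 [0.4745 0.3113 0.1501] [-0.0407  0.9991  0.007 ] 0.00075 [0.4551 0.309  0.135 ] [0.4943 0.3135 0.165 ]
griptop 79 [0.47430154 0.30605208 0.17078161] ((474.9371032714844, 306.39739990234375), (41.38624572753906, 9.838191032409668), 0.6339849829673767) z [0.16824379 0.17073034 0.1735569 ]
block 693 [0.3986686  0.27206437 0.02500825] [0.55931151 0.3217171  0.04455513] ((478.7686767578125, 296.9440002441406), (161.01759338378906, 46.113277435302734), 1.3811626434326172)
racktop 100 [ 0.45711019 -0.25344743  0.12781923] ((457.2538757324219, -253.7623291015625), (11.984557151794434, 42.51708984375), 32.142398834228516) [0.12366013 0.12805985 0.13106365]
rim ((606.9046630859375, 27.81037139892578), (165.98733520507812, 208.90740966796875), 87.4686508178711)
rack [ 0.45780294 -0.25253517  0.06400714] ((457.9621276855469, -254.774169921875), (61.691749572753906, 103.46980285644531), 32.146419525146484)
table t 0.0007564050043525894 -0.0013222451284256032
```

```bash
cat >> h.py <<'E'
def rel(*targets):
    from rig import get_obs
    o=get_obs(); R=Ro.from_euler('xyz',o["eef_rot"]); p=o["tool_pos"]
    print("t",round(o["clock"],2),"pos",p.round(4),"rpy",np.round(o["eef_rot"],4),"F",o["force"].round(1),"op",round(o["opening"],3),"g",round(o["grasp_force"],1))
    for x,y,z,yaw in targets:
        print((R.inv().apply(np.array([x,y,z])-p)*1e3).round(1),(R.inv()*Ro.from_euler('xyz',[np.pi,0,yaw])).as_rotvec().round(3))
E
python3 - <<'E'
from h import *
rel((.42,-.15,.27,1.4),(.475,.306,.27,3.18))
E
```

```text
t 0.1 pos [ 0.2331 -0.525   0.2305] rpy [-3.1398e+00 -2.0000e-04  4.1780e-01] F [-0.  -0.2 -0.7] op 0.997 g 0.0
[ 322.9 -267.   -39. ] [-0.002 -0.001 -0.982]
[ 558.2 -661.4  -38.2] [-0.    -0.003 -2.762]
```

Emit:
move_arm --series '[323,-267,-39,0,0,-0.98,0,323,-267,-39,0,0,-0.98,0,323,-267,-39,0,0,-0.98,0,323,-267,-39,0,0,-0.98,0,323,-267,-39,0,0,-0.98,0,323,-267,-39,0,0,-0.98,0,323,-267,-39,0,0,-0.98,0,323,-267,-39,0,0,-0.98,0,323,-267,-39,0,0,-0.98,0,323,-267,-39,0,0,-0.98,0]'

```text
clock: 0.93
tool_pos: [0.4185, -0.1521, 0.2699]
eef_rot: [-3.141, -0.0, 1.398]
force: [1.0, -0.6, 0.1]
opening: 1.003
grasp_force: 0.0
```

Run:
```python
from h import *
rel((.46,.2,.27,2.6),(.475,.306,.27,3.18))
```

```text
t 0.93 pos [ 0.4185 -0.1521  0.2699] rpy [-3.1412e+00 -1.0000e-04  1.3977e+00] F [ 1.  -0.6  0.1] op 1.003 g 0.0
[ 3.54e+02 -1.97e+01 -1.00e-01] [-0.    -0.    -1.202]
[ 4.61e+02 -2.32e+01 -1.00e-01] [-0.    -0.    -1.782]
```

Emit:
move_arm --series '[354,-20,0,0,0,-1.2,0,354,-20,0,0,0,-1.2,0,354,-20,0,0,0,-1.2,0,354,-20,0,0,0,-1.2,0,354,-20,0,0,0,-1.2,0,354,-20,0,0,0,-1.2,0,354,-20,0,0,0,-1.2,0,354,-20,0,0,0,-1.2,0,354,-20,0,0,0,-1.2,0,354,-20,0,0,0,-1.2,0]'

```text
clock: 1.77
tool_pos: [0.4593, 0.2021, 0.2691]
eef_rot: [3.141, -0.001, 2.609]
force: [0.2, -0.4, -0.4]
opening: 0.998
grasp_force: 0.0
```

Run:
```python
from h import *
rel((.475,.306,.25,3.183))
```

```text
t 1.77 pos [0.4593 0.2021 0.2691] rpy [ 3.1408e+00 -1.4000e-03  2.6089e+00] F [ 0.2 -0.4 -0.4] op 0.998 g 0.0
[39.2 97.4 19.2] [ 0.001 -0.001 -0.574]
```

Emit:
move_arm --series '[39,97,19,0,0,-0.574,0,39,97,19,0,0,-0.574,0,39,97,19,0,0,-0.574,0,39,97,19,0,0,-0.574,0,39,97,19,0,0,-0.574,0,39,97,19,0,0,-0.574,0,39,97,19,0,0,-0.574,0]'

```text
clock: 2.35
tool_pos: [0.4761, 0.301, 0.2504]
eef_rot: [-3.141, -0.001, -3.113]
force: [0.4, 0.5, -0.3]
opening: 1.002
grasp_force: 0.0
```

Run:
```python
from h import *
from rig import grab_frame
f=grab_frame("wrist"); pickle.dump(f,open("w1.pkl","wb")); cv2.imwrite("pics/w1.png",f["frame"])
print(f["mtx"],f["eye"],f["orientation"])
rel((.475,.306,.138,3.183))
```

```text
[[325.1922621    0.         276.09413276]
 [  0.         325.1922621  207.05869732]
 [  0.           0.           1.        ]] [0.39767787 0.29891149 0.39155157] [-3.10586146e-01 -3.91942356e-04  1.60130733e+00]
t 2.4 pos [0.4762 0.3009 0.2506] rpy [-3.1412e+00 -6.0000e-04 -3.1135e+00] F [ 0.2 -0.1 -0.1] op 1.002 g 0.0
[  1.    5.2 112.6] [-0.    -0.001 -0.013]
```

View pics/w1.png

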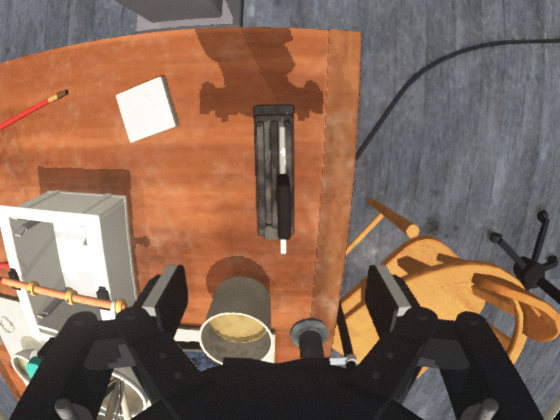

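The wrist view shows the plate's grip spanning roughly (284,175) to (284,240) between the open fingers, with nothing in the way and the beaker clear at (240,320).

```bash
cat >> h.py <<'E'
def fpix(f,P):
    R,e,K=cam(f); p=(np.atleast_2d(P)-e)@R; p=p*[1,-1,-1]
    r=np.hypot(p[:,0],p[:,1]); th=np.arctan2(r,p[:,2]); return np.c_[K[0,2]+K[0,0]*th*p[:,0]/r,K[1,2]+K[1,1]*th*p[:,1]/r]
E
python3 - <<'E'
from h import *
f=L("w1"); c=np.array([.475,.3063,0]); u=np.array([.999,.043,0]); n=np.array([-.043,.999,0])
P=[c+a*u+b*n+[0,0,.17] for a in(-.022,.022) for b in(-.005,.005)]+[c+a*u+[0,0,.115] for a in(-.059,.059)]
q=fpix(f,P); print(q.round(1))
im=cv2.resize(f["frame"][90:270,220:350],None,fx=4,fy=4,interpolation=cv2.INTER_CUBIC)
im=im[80:,:]
for a in q: cv2.circle(im,(int((a[0]-220)*4),int((a[1]-110)*4)),2,(0,0,255),-1)
cv2.imwrite("pics/w1c.png",im[:600])
E
```

```text
[[275.6 186. ]
 [289.9 185.8]
 [276.4 243.4]
 [289.8 243.2]
 [281.  127.8]
 [282.1 255.2]]
```

View pics/w1c.png

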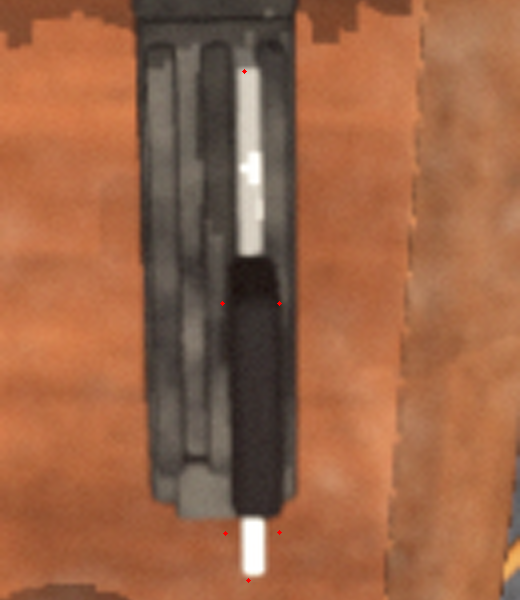

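The crop shows the plate about 1.5 px (1 mm) further to +y than predicted, with the yaw agreeing. I'll use (0.474, 0.307).

Emit:
move_arm --series '[2,6,60,0,0,-0.013,0,2,6,60,0,0,-0.013,0,2,6,90,0,0,-0.013,0,2,6,115,0,0,-0.013,0,2,6,115,0,0,-0.013,0,2,6,115,0,0,-0.013,0]'

```text
clock: 2.9
tool_pos: [0.4729, 0.306, 0.135]
eef_rot: [-3.14, -0.003, -3.1]
force: [1.0, -0.1, 0.5]
opening: 0.999
grasp_force: 0.0
```

Run:
```python
from h import *
rel((.474,.307,.135,3.183))
```

```text
t 2.9 pos [0.4729 0.306  0.135 ] rpy [-3.14   -0.0033 -3.0999] F [ 1.  -0.1  0.5] op 0.999 g 0.0
[-1.1  0.9  0. ] [-0.002 -0.003  0.   ]
```

Emit:
move_arm --series '[-1,1,0,0,0,0,0.4,-1,1,0,0,0,0,0.7,-1,1,0,0,0,0,1,-1,1,0,0,0,0,1,-1,1,0,0,0,0,1,-1,1,0,0,0,0,1,-1,1,0,0,0,0,1,-1,1,0,0,0,0,1,-1,1,0,0,0,0,1,-1,1,0,0,0,0,1]' --grip_force 70

```text
clock: 3.73
tool_pos: [0.4757, 0.3081, 0.1365]
eef_rot: [3.142, 0.001, -3.098]
force: [0.1, -1.2, 5.7]
opening: 0.105
grasp_force: 69.4
```

Emit:
move_arm --series '[0,0,-10,0,0,0,1,0,0,-25,0,0,0,1,0,0,-45,0,0,0,1,0,0,-70,0,0,0,1,0,0,-100,0,0,0,1,0,0,-130,0,0,0,1,0,0,-150,0,0,0,1,0,0,-160,0,0,0,1,0,0,-160,0,0,0,1]'

```text
clock: 4.48
tool_pos: [0.4758, 0.3087, 0.2983]
eef_rot: [3.14, 0.003, -3.098]
force: [-0.4, 0.4, -4.3]
opening: 0.107
grasp_force: 68.4
```

Run:
```python
from h import *
rel((.5,.17,.295,2.35),(.5314,.0309,.295,1.526))
```

```text
t 4.48 pos [0.4758 0.3087 0.2983] rpy [ 3.1398e+00  2.9000e-03 -3.0983e+00] F [-0.4  0.4 -4.3] op 0.107 g 68.4
[ -18.2 -139.6    3.1] [0.003 0.002 0.835]
[ -43.5 -279.9    3. ] [4.000e-03 1.000e-03 1.659e+00]
```

Emit:
move_arm --series '[-3,-18,3,0,0,0.09,1,-6,-36,3,0,0,0.2,1,-9,-56,3,0,0,0.31,1,-12,-76,3,0,0,0.42,1,-15,-96,3,0,0,0.53,1,-18,-116,3,0,0,0.64,1,-18,-130,3,0,0,0.73,1,-18,-140,3,0,0,0.8,1,-18,-140,3,0,0,0.835,1,-18,-140,3,0,0,0.835,1]'

```text
clock: 5.32
tool_pos: [0.4981, 0.1682, 0.2911]
eef_rot: [-3.139, -0.002, 2.348]
force: [0.3, 0.3, -3.8]
opening: 0.103
grasp_force: 68.7
```

Run:
```python
from h import *
rel((.5314,.0309,.295,1.526))
```

```text
t 5.32 pos [0.4981 0.1682 0.2911] rpy [-3.1386e+00 -2.4000e-03  2.3480e+00] F [ 0.3  0.3 -3.8] op 0.103 g 68.7
[-121.3  -72.6   -4. ] [-0.004 -0.001  0.822]
```

Emit:
move_arm --series '[-14,-8,0,0,0,0.09,1,-29,-17,0,0,0,0.2,1,-45,-27,0,0,0,0.31,1,-62,-37,0,0,0,0.42,1,-80,-48,0,0,0,0.53,1,-97,-58,0,0,0,0.64,1,-112,-67,0,0,0,0.75,1,-121,-73,0,0,0,0.822,1,-121,-73,0,0,0,0.822,1,-121,-73,0,0,0,0.822,1]'

```text
clock: 6.15
tool_pos: [0.5317, 0.0318, 0.2918]
eef_rot: [-3.139, -0.001, 1.529]
force: [0.4, 0.6, -3.3]
opening: 0.106
grasp_force: 68.8
```

Run:
```python
from h import *
from rig import grab_frame
rel((.5314,.0309,.295,1.526))
for n in("top","side","wrist"):
    f=grab_frame(n); pickle.dump(f,open(n[0]+"2.pkl","wb"))
t,s,w=L("t2"),L("s2"),L("w2")
ct,cs=cloud(t),cloud(s)
def sel(c,lo,hi): q=c.reshape(-1,3); return q[((q>lo)&(q<hi)).all(1)]
g=sel(cs,(.48,-.06,.15),(.6,.13,.27)); print("side plate",len(g),g.min(0),g.max(0),cv2.minAreaRect((g[:,:2]*1e3).astype('f')))
a=cv2.resize(s["frame"][110:270,190:320],None,fx=3,fy=3,interpolation=cv2.INTER_CUBIC)
b=cv2.resize(w["frame"][0:420:1,140:420],(320,480))
cv2.imwrite("pics/m2.png",np.hstack([a,b]))
T=lambda x,y,z: np.array([.6063,.0276,z])+x*np.array([.999,-.0445,0])+y*np.array([.0445,.999,0])
print(fpix(w,[T(-.075,-.059,.098),T(-.075,.059,.098),T(-.075,0,.012)]).round(1))
```

```text
t 6.15 pos [0.5317 0.0318 0.2918] rpy [-3.1393e+00 -8.0000e-04  1.5295e+00] F [ 0.4  0.6 -3.3] op 0.106 g 68.8
[-0.9 -0.2 -3.2] [-0.002 -0.001  0.003]
side plate 277 [ 0.52833453 -0.02364293  0.17495491] [0.53793714 0.09597324 0.2699761 ] ((532.8361206054688, 36.126182556152344), (119.81023406982422, 5.308603763580322), 87.3451919555664)
[[275.7 234. ]
 [276.4 126.6]
 [276.2 167.2]]
```

View pics/m2.png

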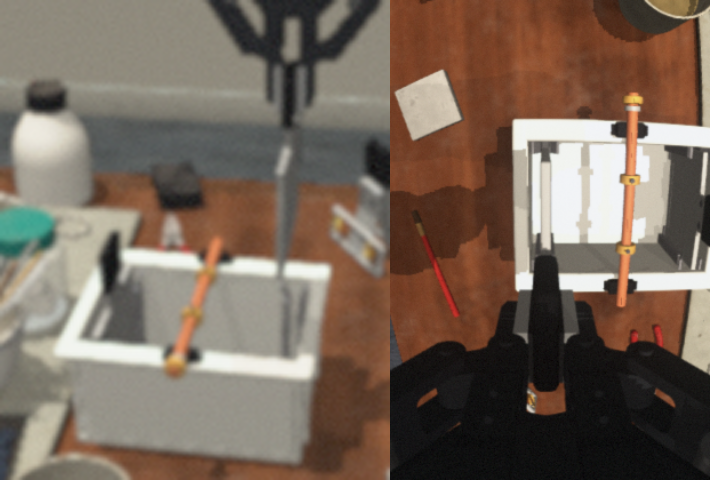

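The pictures show the plate upright and hanging over the tank's robot side, in line with the vacant guides. In the wrist half the near guide is at (545,160). I'll compare plate and tank in the same side view.

Run:
```python
from h import *
def sel(c,lo,hi): q=c.reshape(-1,3); return q[((q>lo)&(q<hi)).all(1)]
for n in("side0","s2","top0","t2"):
    c=cloud(L(n)); g=sel(c,(.46,-.1,.1005),(.75,.16,.1085)); print(n,"rim",len(g),cv2.minAreaRect((g[:,:2]*1e3).astype('f')))
    g=sel(c,(.49,-.06,.06),(.74,.15,.099))
# plate edges in side2, in tank frame
c=cloud(L("s2")); g=sel(c,(.48,-.06,.14),(.6,.13,.275))
for z in (.18,.2,.22,.24,.26):
    h=g[abs(g[:,2]-z)<.01]; print(z,len(h),h.min(0).round(4),h.max(0).round(4))
w=L("w2"); c=w["frame"]
cv2.imwrite("pics/w2c.png",cv2.resize(c[60:300,210:380],None,fx=3.3,fy=2.5*1,interpolation=cv2.INTER_CUBIC)[:600])
```

```text
side0 rim 1054 ((607.0491943359375, 37.73390197753906), (190.17665100097656, 207.23631286621094), 87.4822006225586)
s2 rim 1039 ((607.22705078125, 39.005226135253906), (187.8810577392578, 207.32427978515625), 87.57173156738281)
top0 rim 1802 ((606.9046630859375, 27.81037139892578), (165.98733520507812, 208.90740966796875), 87.4686508178711)
t2 rim 687 ((603.7659301757812, -28.328964233398438), (54.2162971496582, 207.33152770996094), 87.14049530029297)
0.18 39 [ 0.5287 -0.0107  0.175 ] [0.5379 0.0947 0.19  ]
0.2 47 [ 0.5288 -0.0061  0.1911] [0.5379 0.096  0.2092]
0.22 55 [ 0.5283 -0.0236  0.2101] [0.5361 0.0941 0.2299]
0.24 57 [ 0.5284 -0.0205  0.2306] [0.5364 0.0947 0.2491]
0.26 79 [ 0.5287 -0.0174  0.2501] [0.5373 0.0957 0.27  ]
```

View pics/w2c.png

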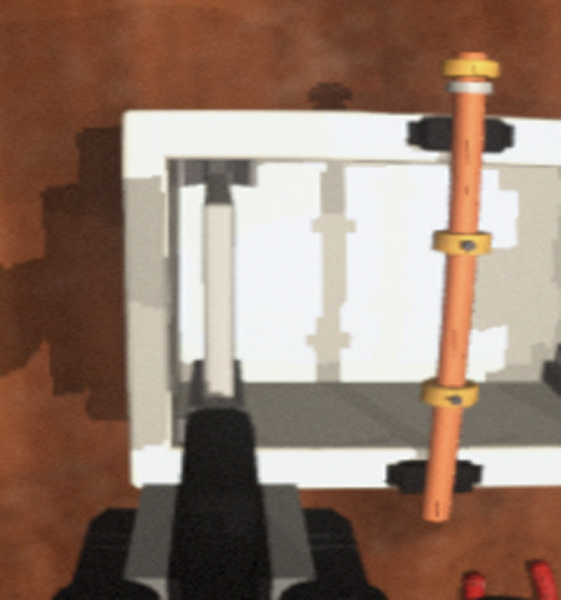

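Run:
```python
from h import *
w=L("w2"); 
for y in(.086,.09,.094,.098): print(y,fpix(w,[[.5328,y,.2703]]).round(1))
T=lambda x,y,z: np.array([.6063,.0276,z])+x*np.array([.999,-.0445,0])+y*np.array([.0445,.999,0])
# tank outer rim corners -x, and collars
print(fpix(w,[T(-.104,.083,.105),T(-.104,-.083,.105),T(0,.032,.1245),T(0,-.032,.1245)]).round(1), "seen",[(210+u/3.3,60+v/2.5) for u,v in((124,112),(133,485),(462,242),(449,393))])
c=cloud(L("s2")); q=c.reshape(-1,3)
g=q[(abs(q[:,2]-.0)<1)&(q[:,2]>.03)&(q[:,2]<.09)&(q[:,0]>.55)&(q[:,0]<.68)&(q[:,1]>.1)&(q[:,1]<.13)]; print("outer +y wall",len(g),np.median(g[:,1]),g[:,1].std(), (g[:,1]-(g[:,0]-.6)*-0).mean())
```

```text
0.086 [[273.9 155.8]]
0.09 [[273.6 148. ]]
0.094 [[273.3 140.2]]
0.098 [[273.  132.3]]
[[247.4 103.4]
 [249.8 255.8]
 [353.1 157.9]
 [348.8 219.7]] seen [(247.57575757575756, 104.8), (250.3030303030303, 254.0), (350.0, 156.8), (346.06060606060606, 217.2)]
outer +y wall 10 0.10036844265629713 0.00033734141736844304 0.1004512061678289
```

Run:
```python
from h import *
rel((.531,.0288,.225,1.526),(.531,.0288,.1285,1.526))
```

```text
t 6.3 pos [0.5318 0.0326 0.2925] rpy [-3.1405e+00 -4.0000e-04  1.5304e+00] F [-0.3 -0.6 -2.9] op 0.11 g 68.8
[-3.9 -0.6 67.5] [-0.001 -0.     0.004]
[ -3.9  -0.5 164. ] [-0.001 -0.     0.004]
```

Emit:
move_arm --series '[-4,-1,10,0,0,0.004,1,-4,-1,25,0,0,0.004,1,-4,-1,40,0,0,0.004,1,-4,-1,55,0,0,0.004,1,-4,-1,65,0,0,0.004,1,-4,-1,75,0,0,0.004,1,-4,-1,85,0,0,0.004,1,-4,-1,92,0,0,0.004,1,-4,-1,100,0,0,0.004,1,-4,-1,100,0,0,0.004,1]'

```text
clock: 7.13
tool_pos: [0.5302, 0.0278, 0.1913]
eef_rot: [-3.139, 0.0, 1.524]
force: [-0.7, -0.6, -3.9]
opening: 0.109
grasp_force: 68.6
```

Emit:
move_arm --series '[0,0,7,0,0,0,1,0,0,14,0,0,0,1,0,0,21,0,0,0,1,0,0,28,0,0,0,1,0,0,35,0,0,0,1,0,0,42,0,0,0,1,0,0,48,0,0,0,1,0,0,52,0,0,0,1,0,0,52,0,0,0,1]'

```text
clock: 7.88
tool_pos: [0.5303, 0.0277, 0.1397]
eef_rot: [-3.14, 0.0, 1.524]
force: [-0.5, -0.4, -4.2]
opening: 0.102
grasp_force: 68.6
```

Emit:
move_arm --series '[0,0,4,0,0,0,1,0,0,7,0,0,0,1,0,0,9,0,0,0,1,0,0,10,0,0,0,1,0,0,11,0,0,0,1,0,0,12,0,0,0,1,0,0,12,0,0,0,1]'

```text
clock: 8.47
tool_pos: [0.5311, 0.0276, 0.1288]
eef_rot: [3.142, 0.0, 1.524]
force: [-0.2, 0.1, -2.9]
opening: 0.107
grasp_force: 68.8
```

Emit:
move_arm --series '[0,0,1,0,0,0,1,0,0,2,0,0,0,1,0,0,3,0,0,0,1,0,0,3,0,0,0,1]'

```text
clock: 8.8
tool_pos: [0.5318, 0.0276, 0.1284]
eef_rot: [3.139, 0.0, 1.524]
force: [-3.7, 0.7, 12.2]
opening: 0.105
grasp_force: 71.1
```

Emit:
move_arm --series '[0,0,-2,0,0,0,1,0,0,-2,0,0,0,0.85,0,0,-2,0,0,0,0.75,0,0,-2,0,0,0,0.65,0,0,-2,0,0,0,0.65,0,0,-30,0,0,0,0.65,0,0,-70,0,0,0,0.65,0,0,-110,0,0,0,0.65,0,0,-130,0,0,0,0.65,0,0,-130,0,0,0,0.65]'

```text
clock: 9.63
tool_pos: [0.5343, 0.0274, 0.2616]
eef_rot: [3.131, 0.0, 1.524]
force: [0.1, 0.9, 0.4]
opening: 0.352
grasp_force: 0.0
```

Run:
```python
from h import *
from rig import grab_frame
rel((.49,-.13,.26,1.0),(.4575,-.2537,.22,.5606),(.4575,-.2537,.22,.5606+np.pi/2))
for n in("top","side"):
    f=grab_frame(n); pickle.dump(f,open(n[0]+"3.pkl","wb"))
c=cloud(L("s3")).reshape(-1,3); g=c[(c[:,0]>.5)&(c[:,0]<.56)&(c[:,1]>0)&(c[:,1]<.06)&(c[:,2]>.125)&(c[:,2]<.19)]
print(len(g),g.min(0),g.max(0),cv2.minAreaRect((g[:,:2]*1e3).astype('f')))
c=cloud(L("t3")).reshape(-1,3)
for lo,hi in (((.42,-.3,.122),(.5,-.2,.14)),((.5,0,.15),(.56,.06,.19))):
    g=c[((c>lo)&(c<hi)).all(1)]; print(len(g),cv2.minAreaRect((g[:,:2]*1e3).astype('f')) if len(g) else 0,g[:,2].max() if len(g) else 0)
```

```text
t 9.63 pos [0.5343 0.0274 0.2616] rpy [3.1314e+00 3.0000e-04 1.5238e+00] F [0.1 0.9 0.4] op 0.352 g 0.0
[-159.4  -36.9    1.3] [ 0.01  -0.002  0.524]
[-284.4  -63.9   41. ] [ 0.01  -0.005  0.963]
[-284.4  -63.9   41. ] [ 0.01   0.003 -0.608]
97 [0.52334853 0.01006116 0.12502075] [0.5338226  0.05335794 0.16255221] ((528.4883422851562, 31.68741798400879), (43.428253173828125, 10.01712703704834), 88.91022491455078)
100 ((457.9100341796875, -254.5894012451172), (11.819320678710938, 43.683528900146484), 32.17247772216797) 0.13388249740162816
0 0 0
```

The anode's grip top stands at 162 mm, so the plate is fully home. Next is the rack.

Emit:
move_arm --series '[-40,-9,0,0.01,0,-0.08,0.65,-80,-18,0,0.01,0,-0.2,0.5,-120,-27,0,0.01,0,-0.3,0.3,-160,-36,0,0.01,0,-0.4,0,-200,-45,0,0.01,0,-0.5,0,-240,-54,0,0.01,0,-0.6,0,-270,-61,0,0.01,0,-0.608,0,-284,-64,0,0.01,0,-0.608,0,-284,-64,0,0.01,0,-0.608,0,-284,-64,0,0.01,0,-0.608,0]'

```text
clock: 10.57
tool_pos: [0.4527, -0.2529, 0.254]
eef_rot: [-3.131, -0.007, 2.13]
force: [0.4, -0.3, -0.5]
opening: 0.996
grasp_force: 0.0
```

Run:
```python
from h import *
from rig import grab_frame
rel((.458,-.2538,.16,2.131),(.458,-.2538,.093,2.131))
w=grab_frame("wrist"); pickle.dump(w,open("w4.pkl","wb"))
c=np.array([.458,-.2538,0]); u=np.array([np.cos(2.131),np.sin(2.131),0]); n=np.array([u[1],-u[0],0])
q=fpix(w,[c+a*u+b*n+[0,0,.128] for a in(-.022,.022) for b in(-.006,.006)]); m=q.mean(0).astype(int); print(q)
x0,y0=m-[70,60]; im=cv2.resize(w["frame"][y0:y0+120,x0:x0+140],None,fx=4,fy=4,interpolation=cv2.INTER_CUBIC)
for a in q: cv2.circle(im,tuple(((a-[x0,y0])*4).astype(int)),2,(0,0,255),-1)
cv2.imwrite("pics/w4c.png",im)
```

```text
t 10.57 pos [ 0.4527 -0.2529  0.254 ] rpy [-3.1313 -0.0065  2.1298] F [ 0.4 -0.3 -0.5] op 0.996 g 0.0
[-4.2  5.  93.9] [-0.01  -0.007 -0.001]
[ -4.6   5.7 160.9] [-0.01  -0.007 -0.001]
[[274.9230683  227.83365878]
 [288.53650082 227.88810115]
 [274.9241325  178.94194358]
 [289.17891393 179.0038834 ]]
```

View pics/w4c.png

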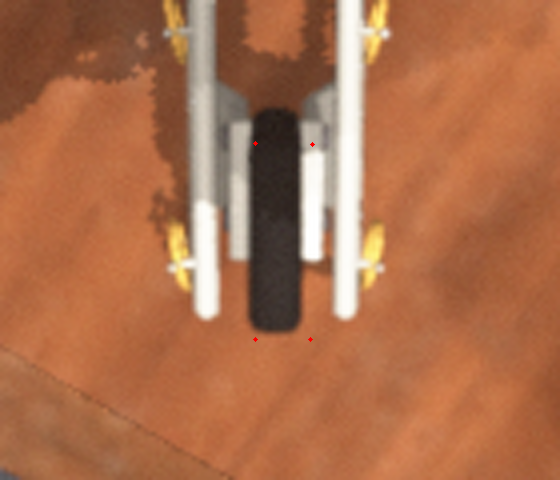

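The crop shows the grip centred at (275,220), about 1.7 mm to −n and 1.8 mm to +u of the prediction, with the yaw matching. I'll split the difference and aim for (0.457, −0.2535).

Emit:
move_arm --series '[-4,4,30,-0.01,-0.007,0,0,-4,4,65,-0.01,-0.007,0,0,-4,4,100,-0.01,-0.007,0,0,-4,4,130,-0.01,-0.007,0,0,-4,4,150,-0.01,-0.007,0,0,-4,4,161,-0.01,-0.007,0,0,-4,4,161,-0.01,-0.007,0,0,-4,4,161,-0.01,-0.007,0,0]'

```text
clock: 11.28
tool_pos: [0.4574, -0.2528, 0.0942]
eef_rot: [-3.141, 0.002, 2.134]
force: [-0.1, -0.1, 0.7]
opening: 1.001
grasp_force: 0.0
```

Run:
```python
from h import *
rel((.457,-.2535,.093,2.131))
```

```text
t 11.28 pos [ 0.4574 -0.2528  0.0942] rpy [-3.1415e+00  1.7000e-03  2.1339e+00] F [-0.1 -0.1  0.7] op 1.001 g 0.0
[-0.4 -0.7  1.2] [-0.     0.002  0.003]
```

Emit:
move_arm --series '[0,0,1,0,0,0,0.4,0,0,1,0,0,0,0.7,0,0,1,0,0,0,0.85,0,0,1,0,0,0,1,0,0,1,0,0,0,1,0,0,1,0,0,0,1,0,0,1,0,0,0,1,0,0,1,0,0,0,1,0,0,1,0,0,0,1,0,0,1,0,0,0,1]' --grip_force 70

```text
clock: 12.12
tool_pos: [0.4579, -0.255, 0.0942]
eef_rot: [3.141, 0.005, 2.132]
force: [-1.4, 0.1, 2.7]
opening: 0.132
grasp_force: 71.5
```

Emit:
move_arm --series '[0,0,-10,0,0,0,1,0,0,-25,0,0,0,1,0,0,-45,0,0,0,1,0,0,-70,0,0,0,1,0,0,-100,0,0,0,1,0,0,-130,0,0,0,1,0,0,-160,0,0,0,1,0,0,-180,0,0,0,1,0,0,-190,0,0,0,1,0,0,-190,0,0,0,1]'

```text
clock: 12.95
tool_pos: [0.4583, -0.2547, 0.2869]
eef_rot: [3.139, 0.008, 2.132]
force: [0.8, 0.1, -2.8]
opening: 0.132
grasp_force: 70.8
```

Run:
```python
from h import *
rel((.605,.0275,.285,1.526))
```

```text
t 12.95 pos [ 0.4583 -0.2547  0.2869] rpy [3.139  0.0084 2.1319] F [ 0.8  0.1 -2.8] op 0.132 g 70.8
[160.9 274.3   1.3] [0.005 0.007 0.606]
```

Emit:
move_arm --series '[10,17,0,0,0,0.04,1,26,44,0,0,0,0.1,1,44,76,0,0,0,0.17,1,63,108,0,0,0,0.24,1,82,140,0,0,0,0.31,1,101,172,0,0,0,0.38,1,120,204,0,0,0,0.45,1,138,235,0,0,0,0.52,1,152,259,0,0,0,0.58,1,161,274,0,0,0,0.606,1]'

```text
clock: 13.78
tool_pos: [0.6037, 0.0313, 0.2814]
eef_rot: [-3.141, 0.002, 1.526]
force: [0.5, 0.3, -2.2]
opening: 0.13
grasp_force: 70.6
```

Emit:
move_arm --series '[0,0,0,0,0,0,1,0,0,0,0,0,0,1,0,0,0,0,0,0,1]'

```text
clock: 14.03
tool_pos: [0.6028, 0.0275, 0.2823]
eef_rot: [3.141, 0.004, 1.526]
force: [0.2, 0.2, -2.4]
opening: 0.13
grasp_force: 70.6
```

Run:
```python
from h import *
from rig import grab_frame
rel((.605,.0275,.2,1.526),(.605,.0275,.1342,1.526))
for n in("side","wrist"):
    f=grab_frame(n); pickle.dump(f,open(n[0]+"5.pkl","wb"))
s,w=L("s5"),L("w5")
a=cv2.resize(s["frame"][110:270,190:320],None,fx=3,fy=3,interpolation=cv2.INTER_CUBIC)
b=cv2.resize(w["frame"][40:280,175:375],None,fx=2,fy=2,interpolation=cv2.INTER_CUBIC)
cv2.imwrite("pics/m5.png",np.hstack([a,b]))
```

```text
t 14.03 pos [0.6028 0.0275 0.2823] rpy [3.1411 0.0036 1.5259] F [ 0.2  0.2 -2.4] op 0.13 g 70.6
[ 0.3  2.2 82.3] [ 0.     0.004 -0.   ]
[  0.6   2.1 148.1] [ 0.     0.004 -0.   ]
```

View pics/m5.png

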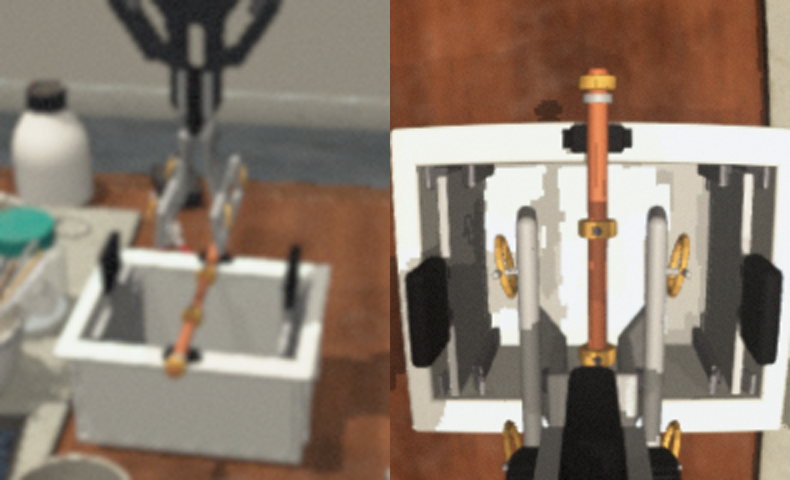

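In the wrist view the frames are at columns 528 and 656 (middle 592) and the bar is at 597, so the rack needs about 2.5 mm more in +x. The anode stands home in its guides.

Emit:
move_arm --series '[0,2.5,10,0,0.004,0,1,0,2.5,25,0,0.004,0,1,0,2.5,40,0,0.004,0,1,0,2.5,52,0,0.004,0,1,0,2.5,64,0,0.004,0,1,0,2.5,75,0,0.004,0,1,0,2.5,85,0,0.004,0,1,0,2.5,95,0,0.004,0,1,0,2.5,100,0,0.004,0,1,0,2.5,100,0,0.004,0,1]'

```text
clock: 14.97
tool_pos: [0.6054, 0.0273, 0.1817]
eef_rot: [3.141, -0.001, 1.525]
force: [0.4, 0.3, -1.8]
opening: 0.133
grasp_force: 70.5
```

Run:
```python
from h import *
rel((.6053,.0275,.1342,1.526))
```

```text
t 14.97 pos [0.6054 0.0273 0.1817] rpy [ 3.1415e+00 -1.0000e-03  1.5254e+00] F [ 0.4  0.3 -1.8] op 0.133 g 70.5
[ 0.1 -0.1 47.5] [ 0.    -0.001 -0.001]
```

Emit:
move_arm --series '[0,0,6,0,0,0,1,0,0,13,0,0,0,1,0,0,20,0,0,0,1,0,0,27,0,0,0,1,0,0,33,0,0,0,1,0,0,38,0,0,0,1,0,0,40,0,0,0,1,0,0,40,0,0,0,1]'

```text
clock: 15.63
tool_pos: [0.606, 0.0277, 0.1425]
eef_rot: [3.14, -0.001, 1.526]
force: [0.1, -0.4, -2.0]
opening: 0.129
grasp_force: 70.7
```

Emit:
move_arm --series '[0,0,3,0,0,0,1,0,0,5,0,0,0,1,0,0,7,0,0,0,1,0,0,8,0,0,0,1,0,0,9,0,0,0,1,0,0,10,0,0,0,1,0,0,10,0,0,0,1]'

```text
clock: 16.22
tool_pos: [0.6066, 0.0276, 0.1341]
eef_rot: [3.138, -0.001, 1.526]
force: [-2.1, -0.4, 2.1]
opening: 0.129
grasp_force: 71.5
```

Emit:
move_arm --series '[0,0,0.5,0,0,0,0.88,0,0,0,0,0,0,0.8,0,0,0,0,0,0,0.7,0,0,0,0,0,0,0.65,0,0,0,0,0,0,0.65,0,0,-20,0,0,0,0.65,0,0,-60,0,0,0,0.65,0,0,-100,0,0,0,0.65,0,0,-130,0,0,0,0.65,0,0,-130,0,0,0,0.65]'

```text
clock: 17.05
tool_pos: [0.6095, 0.0273, 0.271]
eef_rot: [3.126, -0.001, 1.526]
force: [0.5, -0.2, 0.9]
opening: 0.35
grasp_force: 0.0
```

Emit:
move_arm --series '[0,0,-20,0,0,0,0.65,0,0,-20,0,0,0,0.65,0,0,-20,0,0,0,0.65,0,0,-20,0,0,0,0.65,0,0,-20,0,0,0,0.65,0,0,-20,0,0,0,0.65,0,0,-20,0,0,0,0.65,0,0,-20,0,0,0,0.65]'

```text
clock: 17.72
tool_pos: [0.6058, 0.0275, 0.2827]
eef_rot: [3.14, -0.001, 1.526]
force: [0.3, -0.5, -0.6]
opening: 0.348
grasp_force: 0.0
```

Run:
```python
from h import *
from rig import grab_frame
rel()
for n in("side","wrist"):
    f=grab_frame(n); pickle.dump(f,open(n[0]+"6.pkl","wb"))
s,w=L("s6"),L("w6")
c=cloud(s).reshape(-1,3)
for nm,lo,hi in (("anode",(.5,0,.125),(.56,.06,.19)),("rack",(.58,0,.13),(.635,.06,.19))):
    g=c[((c>lo)&(c<hi)).all(1)]; print(nm,len(g),g.min(0).round(4),g.max(0).round(4),cv2.minAreaRect((g[:,:2]*1e3).astype('f')))
a=cv2.resize(s["frame"][110:270,190:320],None,fx=3,fy=3,interpolation=cv2.INTER_CUBIC)
b=cv2.resize(w["frame"][40:280,175:375],None,fx=2,fy=2,interpolation=cv2.INTER_CUBIC)
cv2.imwrite("pics/m6.png",np.hstack([a,b]))
```

```text
t 17.72 pos [0.6058 0.0275 0.2827] rpy [ 3.1399e+00 -9.0000e-04  1.5258e+00] F [ 0.3 -0.5 -0.6] op 0.348 g 0.0
anode 98 [0.5233 0.0107 0.1251] [0.5338 0.0542 0.1624] ((528.2293701171875, 32.33135986328125), (43.749961853027344, 9.18530559539795), 86.63892364501953)
rack 135 [0.6023 0.0081 0.1301] [0.6169 0.053  0.1676] ((609.556884765625, 30.593990325927734), (44.422996520996094, 13.257323265075684), 87.38902282714844)
```

View pics/m6.png

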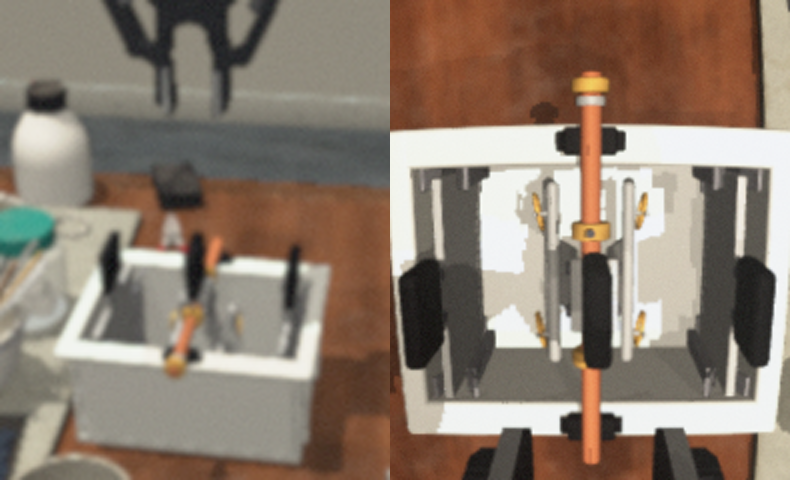

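The rack hangs astride the bar between the collars, with its grip top at 168 mm. The anode is still home at 162 mm, and the gripper is clear of both.

```bash
python3 -c "
from rig import finish_job; print(finish_job())"
```

```text
the job is handed in; nothing more can be done
None
```

The job is handed in after about 18 s of robot time: the anode went fully home in the vacant guides first, then the rack was hung astride the bar between the collars, both lowered and released gently; the beaker, pliers and charcoal block were never approached, and no verdict came back.

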